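# Lay out the slide tools and hold the drying box open

### The job

Get the slide drying box ready for a colleague: lay the spatula flat in the long compartment of the white tray and the brush flat in its short compartment, and let go of them. Then lift the drying box's lid by its black bar and hold it open at 60 degrees from closed so the colleague can reach in; the lid drops shut if let go, so finish while still holding it there. Leave the beaker, the jar and the dish where they stand.

Things in the scene. Friction and masses are not known exactly. Their poses are not given: they have to be found in the camera images.
- spatula_center (a point): Spatula lying flat on the bench, 160 long overall: grey plastic straight handle 16 wide and 22 high (rounded edges 3), steel blade 22 wide and 4 thick at the bench-side level. 60 g. This point is the middle of its length, half-way up the handle (11 above its underside), with handle on both sides of it: the handle runs from x -80 to x +20, then a neck 8 wide, the blade ends at x +80. x along the spatula towards the blade, y across it, z up.
- brush_center (a point): Brush lying flat on the bench, 110 long overall: wooden straight handle 16 wide and 22 high, then a steel ferrule and a grey stiff bristle block 26 wide and 14 high. 50 g. This point is the middle of its length, half-way up the handle (11 above its underside): the handle runs from x -55 to x +15, the ferrule (22 wide) from x +14 to +26, the bristles end at x +55. x along the brush towards the bristles, y across it, z up.
- tray_long (a point): Long compartment of the fixed tool tray, white walls and grey floor (tray 188 x 116 outside, walls 4 thick, rims 10 above the bench, compartment floor 3 above the bench). The compartment is 180 long (x) by 52 wide (y). This point is the centre of its floor; x along the compartment, z up. Either end of the tool may point either way.
- tray_short (a point): Short compartment of the same tray, beside the long one and parallel to it, 130 long (x) by 52 wide (y); the rest of its side is a solid block as high as the rims. This point is the centre of its floor, 3 above the bench; x along the compartment, z up. Either end of the tool may point either way.
- dryer: Slide drying box, fixed to the bench: steel, 160 (x) by 220 (y), 100 high without the lid; origin at the centre of its underside. Its front (handle side) looks along its own -x, its hinge is at the rear, +x. The lid is a steel plate whose top is 107 above the bench when closed.
- lid (a joint): Lid angle in rad: 0 closed, growing as the front edge rises; 60 degrees is 1.047; end stop at 1.4. Nothing but gravity loads it (about 0.45 kg); it falls shut from any angle when let go.
- lid_bar (a point): Middle of the lid's black round bar handle, 12 in diameter and 100 long between its two side arms, along the y of the lid. It stands out 51 in front of the lid's front edge (about 45 clear between bar and lid edge), 106 above the bench when the lid is closed, with open space below it. It turns with the lid: 215 from the hinge axis in the lid's plane, 6 above that axis when closed. x, y, z parallel to those of the box when closed.
- lid_hinge (a point): Middle of the lid's hinge axis, at the rear top edge of the drying box, 100 above the bench; the axis is the box's y axis, and the lid opens by turning positively about it (front edge up and over towards the rear).
- beaker: Glass beaker, about 68 wide and 90 high, beyond the work. Origin: centre of its underside. Leave alone.
- jar: Small closed amber glass jar, 50 wide and 70 high, beyond the work. Origin: centre of its underside. Leave alone.
- dish: Flat clear culture dish, 60 wide and 15 high, near the robot. Origin: centre of its underside. Leave alone.
Not all that is in view belongs to the job. What is meant by the part that bears spatula_center is not blue or green, and is the larger of those in its own colour.

How it is judged:
By the outcome, as a careful person would: the job done as asked, in the order asked, and still so for the second after the job is handed in, while the arm keeps its last pose, push and grip.
It also fails if it takes over 64 s, if anything falls off the work surface, if the arm or the gripper's body presses on something with over 40 N, if the wrist force passes 120 N, or if a joint passes its speed limit or range.

### The arm

A 6-joint arm with a two-finger parallel gripper is mounted at the origin on the work surface. World frame = base frame: x ahead of the robot, y to its left, z up, the work surface at z = 0. Lengths are in mm, angles in rad, forces in N, time in s.
With the tool pointing down it reaches from about 275 to 850 mm from the base axis. Payload 5.2 kg.
Tool frame: the origin (TCP) lies at the very end of the fingers, on their centre line; the grasp point (between the pads) lies tcp_to_grasp behind it (tcp_to_grasp is the distance from the TCP to the grasp point, in mm); z points along the fingers, y is the line along which they close (so a half turn about z gives the same grasp; the last joint's range is limited). The gripper opens to 85 mm and grips with 20 to 120 N. Pads are 22 mm wide; open, the fingers measure 114 mm over their backs; the gripper's body (76 mm by 85 mm) begins 54 mm behind the grasp point. The pads swing forward as they close: fully open they stand 13 mm farther back than shut.
Start: joints at [-1.318, 0.259, 1.535, -0, 1.348, -0.203], TCP at [242.12, -493.845, 231.31] pointing down, gripper open.
Joint ranges: [-3.14, 3.14], [-0.91, 2.08], [0.19, 2.58], [-1.22, 4.36], [0.22, 2.71], [-3.12, 3.12]. Speed limits (rad/s): [2.57, 2.57, 3.14, 3.14, 3.14, 3.14].

### API

Orientations are given as a unit quaternion [x, y, z, w].
In Python, from workcell import * gives the robot as it stands. The module is installed in compiled form; this text tells all that it offers.
- The arm moves only by the tool apply_moves, never from a script. Its argument "increments" is a list of rows, each a list of 7 numbers: the shift along the tool's x, y, z in mm, then the turn, a rotation vector about the tool's x, y, z in rad, then the closure, from -1 (fully open) to 1 (shut). In form: [[x, y, z, rx, ry, rz, fingers], ...]. A call has 1 to 8 rows; each row shifts and turns the commanded pose from where the row before left it, along the tool's axes as they then stand; what a row does not reach is not made up. A row lasts 1/10 s, in which the tool goes at most 50 mm and 8.59 degrees, less where a joint would pass 70% of its speed; a pose out of reach is approached as far as the arm can. A call is refused whole if a number of a shift passes 50 or a number of a turn 0.15, either way. A call with a gripper value outside its range is refused whole. The fingers move at their own pace and stop on an object; "grip_force" is the grip in N (left out, the last holds). Time passes only in rows, so rows that do not move let the fingers close. It gives the time, the measured TCP pose, the force, the opening and the grip force at its end, in the units of the state.
- get_state(): the state, without advancing time (a new reading comes with each control period).
- get_image(name): name is "side" or "top"; returns a dict with "image" (480x640x3 uint8, blue, green, red), "z_map" (480x640 float32, mm along the optical axis (not along the pixel's ray), 0 where there is no reading), "fx", "fy", "cx", "cy" (pixels), "origin" and "orientation" of the camera in the world. Camera axes: x right, y up, looking along -z (the intrinsics and any distortion apply to the point x, -y, -z); pixel columns grow to the right and rows downward; lengths in mm; the calibration is good to about 2 mm. A picture is of the moment at which its call begins.
- hand_in(): hands the job in; it is judged then, once.
Trained networks look in a picture, given as the dict that the camera call returned (one of the last four; its "shot" number tells which), for a name from the list of things; names that differ only in an ending like _2 or _b are one class to them, and where a whole thing is asked for, a point or a joint stands for the part that bears it (a point fixed in the world has none). Each returns a list of dicts, best first, with "confidence" (0 to 1); they miss things now and then, are a little off and sometimes report something else, mostly with a low value. They report only what shows in the picture. A call takes as long as a camera call. They do not tell look-alikes from the thing itself.
- masks_of(picture, label): "mask" (480x640 bool, what is visible of it).
- tip_of(picture, label): "centre" ([x, y, z] in mm, in world coordinates, good to about 4 mm: a listed point, or the origin of a listed thing).
The state is a dict: "clock": time; "joint_pos": joint angles; "qd": joint speeds; "tau": joint torques, N m; "tcp_pos": TCP position; "eef_rot": TCP orientation; "ft_force": force on the tool from outside, world axes, zero at the start; "ft_torque": the same for the moment, N m; "finger_gap": finger opening in mm; "grip_force": force on a finger pad.
Only numpy, scipy, OpenCV 4.12 (cv2) and the standard library are available. Lean on these libraries where they do the work, as an engineer would, in place of code of your own. Each camera call takes 0.05 s, during which the arm holds its last target. There are 200 camera calls.

## Working session

There is one attempt and no reset: what is moved stays moved. The work goes in short steps, Python scripts to look and compute and a tool call to move; the robot and the scene stay as the last step left them, time stands still between calls to the robot, and variables do not carry over. Pictures are saved under pics/ and viewed, at most 10 in all, crops included, and the job is handed in when it is done.

Besides the shell and the picture viewer there is one more tool, called after "Call:" in YAML: its name, and indented under it one key for each argument. apply_moves: Moves the arm, as the interface text tells. Its arguments: {"type":"object","properties":{"increments":{"type":"array","items":{"type":"array","items":{"type":"number"}}},"grip_force":{"type":"number"}},"required":["increments"]}

```bash
mkdir -p pics; cat > h.py <<'E'
from workcell import *
import numpy as np, cv2
from scipy.spatial.transform import Rotation as R
def world(p,u,v,z=None):
    d=p["z_map"][v,u] if z is None else z
    c=np.stack([(u-p["cx"])/p["fx"]*d,-(v-p["cy"])/p["fy"]*d,-d],-1)
    return R.from_quat(p["orientation"]).apply(c)+np.array(p["origin"])
E
python3 - <<'E'
from h import *
print(get_state())
for n in("top","side"):
    p=get_image(n);cv2.imwrite(f"pics/{n}0.png",p["image"]);print(n,{k:p[k] for k in p if k not in("image","z_map")})
    for l in("spatula_center","brush_center","tray_long","tray_short","dryer","lid_bar","lid_hinge","beaker","jar","dish"):
        print(l,[(np.round(t["centre"]).tolist(),round(t["confidence"],2)) for t in tip_of(p,l)])
E
```

```text
{'clock': 0.0, 'joint_pos': array([-1.31779776e+00,  2.59327887e-01,  1.53608815e+00, -1.98692791e-05,
        1.34799804e+00, -2.02801433e-01]), 'qd': array([ 0.00162659, -0.0003698 , -0.00052956, -0.00050606,  0.00125536,
        0.00015252]), 'tau': array([ 1.62871871e-03, -4.46027899e+01, -2.90570641e+01, -1.88033687e-05,
        1.16885928e-02,  7.85638434e-06]), 'tcp_pos': array([ 241.97798242, -493.31893421,  230.48079577]), 'eef_rot': array([ 9.74142099e-01,  2.25934376e-01, -3.25391826e-05, -9.10181497e-04]), 'ft_force': array([ 0.83550139,  0.35610128, -0.35892893]), 'ft_torque': array([-0.01434092,  0.00818455, -0.01305345]), 'grip_force': 0.0, 'finger_gap': 85.14528749995401}
top {'fx': 549.2379300564, 'fy': 549.2379300564, 'cx': 318.6252224396544, 'cy': 238.5524348157591, 'origin': array([ 458.77972937,    3.01832238, 1158.3664456 ]), 'orientation': array([ 0.03324021, -0.03468392, -0.70142947,  0.71111801]), 'shot': 1}
spatula_center [([481.0, 6.0, 9.0], 0.93), ([374.0, -62.0, 10.0], 0.76), ([332.0, 222.0, 12.0], 0.72), ([361.0, -212.0, 5.0], 0.56)]
brush_center [([596.
[... 398 characters left out ...]
1.43286827594886, 'cx': 316.59944870539, 'cy': 240.93954048943849, 'origin': array([ 484.37563953, -513.80485232,  714.75744713]), 'orientation': array([ 0.33603991, -0.02722994, -0.07303792,  0.93861663]), 'shot': 2}
spatula_center [([376.0, -60.0, 10.0], 0.88), ([337.0, 220.0, 14.0], 0.76), ([475.0, 12.0, 12.0], 0.63), ([359.0, -213.0, 8.0], 0.63)]
brush_center [([599.0, -3.0, 8.0], 0.57), ([542.0, -273.0, 1.0], 0.55)]
tray_long [([584.0, -223.0, 4.0], 0.63)]
tray_short []
dryer [([581.0, 280.0, 0.0], 0.6)]
lid_bar [([453.0, 301.0, 104.0], 0.79)]
lid_hinge [([664.0, 262.0, 101.0], 0.71)]
beaker [([753.0, 36.0, 2.0], 0.74)]
jar [([754.0, -48.0, -2.0], 0.9)]
dish [([376.0, 69.0, 1.0], 0.89)]
```

View pics/top0.png

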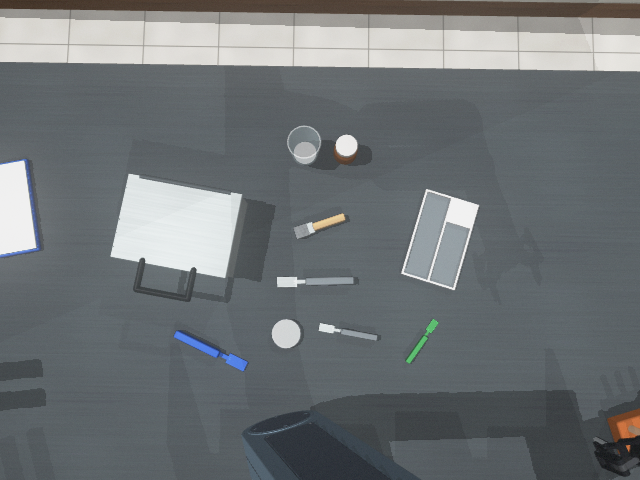

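View pics/side0.png

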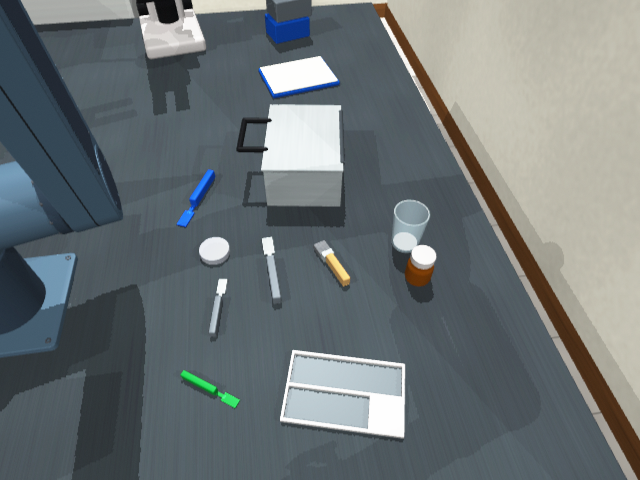

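Candidates in the top view are blue (211,350), large grey (315,281), small grey (348,332) and green (422,342). The large grey one at (315,281) fits the description. The single brush is at (320,226), the tray at (440,240) and the lid bar at (163,294).

```bash
python3 - <<'E'
from h import *
p=get_image("top");I=p["image"]
cv2.imwrite("pics/crop.png",cv2.resize(I[190:360,250:500],None,fx=3,fy=3,interpolation=cv2.INTER_CUBIC))
def rect(P): 
    r=cv2.minAreaRect(P[:,:2].astype(np.float32)); b=cv2.boxPoints(r); return np.round(r[0],1),np.round(r[1],1),round(r[2],1),np.round(b).tolist()
for cam in("top","side"):
    if cam=="side": p=get_image(cam)
    for l in("spatula_center","brush_center","tray_long","tray_short","lid_bar","dryer"):
        for m in masks_of(p,l)[:4]:
            v,u=np.nonzero(m["mask"]);P=world(p,u,v)
            z=P[:,2]
            if l=="dryer":P=P[(z>102)];
            if l=="lid_bar":P=P[z>90]
            if len(P)<10:continue
            q=P[:,:2]-P[:,:2].mean(0);w,V=np.linalg.eigh(q.T@q);a=np.degrees(np.arctan2(V[1,1],V[0,1]))
            print(cam,l,round(m["confidence"],2),len(P),"mean",P.mean(0).round(1),"zpct",np.percentile(z,[5,50,95]).round(),"pca",round(a,1),rect(P))
E
```

```text
top spatula_center 0.78 686 mean [336.  217.2  16.5] zpct [ 0. 18. 24.] pca 67.4 (array([361.8, 132.9]), array([111.2, 304.5]), 16.7, [[265.0, 263.0], [352.0, -29.0], [459.0, 3.0], [371.0, 295.0]])
top spatula_center 0.66 611 mean [480.5  11.   14.1] zpct [ 1. 19. 24.] pca 91.9 (array([478.8,   8.3]), array([ 21. , 158.7]), 1.0, [[467.0, 87.0], [470.0, -71.0], [491.0, -71.0], [488.0, 88.0]])
top spatula_center 0.57 239 mean [ 359.7 -211.4   14.4] zpct [ 0. 12. 17.] pca 140.0 (array([ 428., -123.]), array([238.1, 102.9]), 52.9, [[315.0, -187.0], [397.0, -249.0], [541.0, -59.0], [459.0, 3.0]])
top spatula_center 0.21 4973 mean [ 571.8 -252.2    9.8] zpct [-1.  4. 12.] pca 158.6 (array([ 519.6, -197.3]), array([190.3, 372.9]), 43.9, [[322.0, -129.0], [580.0, -398.0], [717.0, -266.0], [459.0, 3.0]])
top brush_center 0.62 537 mean [594.8   7.9  22.9] zpct [ 1. 17. 24.] pca 110.7 (array([554.2,  19. ]), array([ 94.2, 169.1]), 70.4, [[459.0, 3.0], [618.0, -54.0], [650.0, 35.0], [490.0, 92.0]])
top tray_long 0.95 4993 mean [ 572.  -252.3    9.7] zpct [-1.  4. 12.] pca 158.9 (array([ 517.3, -
[... 1833 characters left out ...]
y([340.3, 188.3]), 73.7, [[404.0, -490.0], [584.0, -543.0], [680.0, -217.0], [499.0, -164.0]])
side tray_short 0.81 8969 mean [ 571.7 -255.7    7.9] zpct [ 2.  4. 12.] pca 163.6 (array([ 541.2, -352.8]), array([341.1, 192.9]), 73.2, [[400.0, -488.0], [584.0, -544.0], [683.0, -217.0], [498.0, -162.0]])
side lid_bar 0.73 5606 mean [571.2 265.5 109.8] zpct [106. 108. 111.] pca 84.2 (array([501.3, -54.6]), array([912.7, 225. ]), 81.1, [[320.0, -488.0], [542.0, -523.0], [683.0, 379.0], [461.0, 414.0]])
side dryer 0.69 5633 mean [571.5 264.6 110.8] zpct [ 16. 107. 110.] pca 83.9 (array([498.8, -54. ]), array([911.9, 225.8]), 80.6, [[313.0, -485.0], [535.0, -522.0], [685.0, 377.0], [462.0, 414.0]])
```

View pics/crop.png

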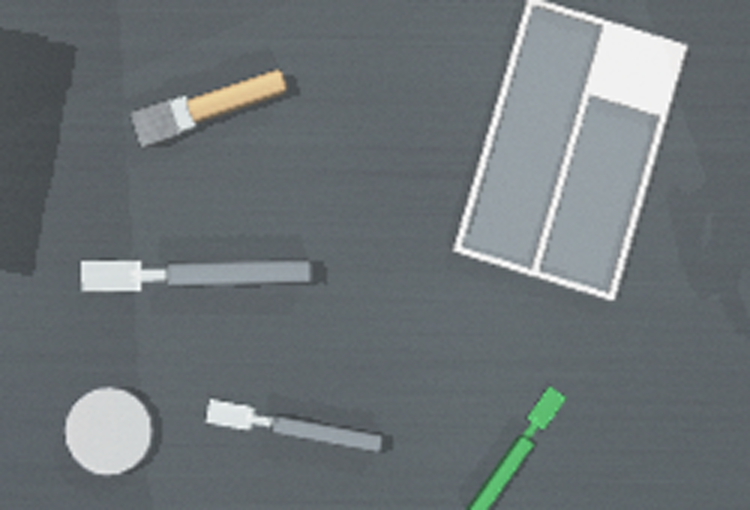

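The crop shows the large grey spatula at (195,273), handle right and blade left, against a smaller grey one at (295,425). The brush has its bristles to the left. I'll refit without the zero-depth pixels.

```bash
python3 - <<'E'
from h import *
def rect(P):
    r=cv2.minAreaRect(P[:,:2].astype(np.float32)); return np.round(r[0],1).tolist(),np.round(r[1],1).tolist(),round(r[2],1)
def pts(p,box):
    v,u=np.mgrid[0:480,0:640];P=world(p,u,v);ok=p["z_map"]>0
    c=P[...,:2]
    ok&=(c[...,0]>box[0])&(c[...,0]<box[1])&(c[...,1]>box[2])&(c[...,1]<box[3])&(P[...,2]>-30)
    return P[ok],p["image"][ok].astype(int)
def rep(n,P): 
    q=P[:,:2]-P[:,:2].mean(0);w,V=np.linalg.eigh(q.T@q)
    print(n,len(P),P.mean(0).round(1),round(np.degrees(np.arctan2(V[1,1],V[0,1])),1),rect(P))
for cam in("top","side"):
    p=get_image(cam)
    P,c=pts(p,(440,520,-90,105));rep(cam+" spat all",P[P[:,2]>3.5]);rep("  handle",P[P[:,2]>17])
    P,c=pts(p,(555,640,-65,75));rep(cam+" brush all",P[P[:,2]>6]);rep("  handle",P[P[:,2]>18])
    P,c=pts(p,(460,690,-350,-150));w=(c.min(1)>200);rep(cam+" tray white",P[w])
    P,c=pts(p,(380,700,120,430));z=P[:,2]
    rep(cam+" lid",P[(z>98)&(c.min(1)>120)])
    b=(c.max(1)<75)&(z>85)&(P[:,0]<520);rep(cam+" bar+arms",P[b])
    Q=P[b];print("  z",np.percentile(Q[:,2],[5,50,95]).round(1))
    # bar itself: project on dryer x axis
    for yaw in (-12,-10,-8):
        a=np.radians(yaw);s=Q[:,:2]@[np.cos(a),np.sin(a)];k=s<np.percentile(s,1)+13;rep(f"  bar{yaw}",Q[k])
E
```

```text
Traceback (most recent call last):
  File "h.py", line 7, in world
    return R.from_quat(p["orientation"]).apply(c)+np.array(p["origin"])
           ~~~~~~~~~~~~~~~~~~~~~~~~~~~~~~~~~~~^^^
  File "scipy/spatial/transform/_rotation.pyx", line 2580, in scipy.spatial.transform._rotation.Rotation.apply
ValueError: Expected input of shape (3,) or (P, 3), got (480, 640, 3).
```

```bash
sed -i 's/return R.from_quat.*/return c@R.from_quat(p["orientation"]).as_matrix().T+np.array(p["origin"])/' h.py
cat >> h.py <<'E'
def rect(P):
    r=cv2.minAreaRect(P[:,:2].astype(np.float32)); return np.round(r[0],1).tolist(),np.round(r[1],1).tolist(),round(r[2],1)
def pts(p,box):
    v,u=np.mgrid[0:480,0:640];P=world(p,u,v);ok=p["z_map"]>0
    c=P[...,:2]
    ok&=(c[...,0]>box[0])&(c[...,0]<box[1])&(c[...,1]>box[2])&(c[...,1]<box[3])&(P[...,2]>-30)
    return P[ok],p["image"][ok].astype(int)
def rep(n,P): 
    if len(P)<5: print(n,"none");return
    q=P[:,:2]-P[:,:2].mean(0);w,V=np.linalg.eigh(q.T@q)
    print(n,len(P),P.mean(0).round(1),round(np.degrees(np.arctan2(V[1,1],V[0,1])),1),rect(P))
E
python3 - <<'E'
from h import *
for cam in("top","side"):
    p=get_image(cam)
    P,c=pts(p,(440,520,-90,105));rep(cam+" spat all",P[P[:,2]>3.5]);rep("  handle",P[P[:,2]>17])
    P,c=pts(p,(555,640,-65,75));rep(cam+" brush all",P[P[:,2]>6]);rep("  handle",P[P[:,2]>18])
    P,c=pts(p,(460,690,-350,-150));w=(c.min(1)>200);rep(cam+" tray white",P[w])
    P,c=pts(p,(380,700,120,430));z=P[:,2]
    rep(cam+" lid",P[(z>98)&(c.min(1)>120)])
    b=(c.max(1)<75)&(z>85)&(P[:,0]<520);rep(cam+" bar+arms",P[b])
    Q=P[b];print("  z",np.percentile(Q[:,2],[5,50,95]).round(1))
    for yaw in (-12,-10,-8):
        a=np.radians(yaw);s=Q[:,:2]@[np.cos(a),np.sin(a)];k=s<np.percentile(s,1)+13;rep(f"  bar{yaw}",Q[k])
E
```

```text
top spat all 628 [480.8   0.7  14.6] 91.9 ([480.3, 8.5], [78.5, 190.3], 0.0)
  handle 355 [481.7 -21.4  21.5] 91.7 ([481.7, -22.3], [14.6, 97.3], 0.8)
top brush all 510 [596.3   5.7  17.8] 109.2 ([607.9, 7.6], [58.5, 109.4], 31.1)
  handle 269 [603.7 -14.1  21.4] 108.9 ([600.3, -0.7], [20.7, 105.4], 21.2)
top tray white 1260 [ 596.9 -273.7    9.8] 152.8 ([572.9, -253.7], [117.3, 188.8], 73.4)
top lid 9694 [580.7 276.6 106.6] 80.3 ([583.1, 277.2], [227.0, 166.1], 80.3)
top bar+arms 383 [457.8 297.5 109.9] 78.8 ([474.1, 294.5], [110.7, 60.2], 79.4)
  z [105.9 110.  113.6]
  bar-12 267 [451.2 299.7 110.2] 79.7 ([452.1, 298.7], [110.6, 13.8], 80.3)
  bar-10 273 [450.9 297.6 110.2] 80.4 ([451.4, 298.9], [110.6, 12.5], 80.5)
  bar-8 272 [450.7 296.4 110.2] 80.8 ([451.1, 298.9], [110.6, 13.2], 81.5)
side spat all 613 [479.8  -1.6  16.1] 92.2 ([481.4, 13.0], [73.5, 183.5], 1.1)
  handle 383 [480.4 -24.4  22.3] 92.0 ([480.4, -21.5], [15.9, 100.8], 1.9)
side brush all 559 [595.8  -1.2  17.9] 109.4 ([596.0, 1.0], [26.1, 111.1], 18.5)
  handle 299 [601.7 -14.4  21.7] 109.5 ([599.3, -10.3], [22.0, 87.7], 16.4)
side tray white 2740 [ 592.5 -272.6   10. ] 154.3 ([572.3, -252.3], [117.4, 189.9], 73.7)
side lid 5034 [577.8 266.  107.6] 81.3 ([581.2, 277.9], [228.4, 165.6], 80.4)
side bar+arms 438 [465.8 289.6 110.5] 80.5 ([474.9, 291.9], [111.2, 64.6], 80.9)
  z [105.6 111.1 113.6]
  bar-12 190 [449.8 296.1 111.2] 79.2 ([448.9, 297.7], [108.9, 14.0], 78.2)
  bar-10 200 [449.5 292.8 111.2] 80.3 ([449.7, 297.2], [108.2, 13.2], 80.5)
  bar-8 195 [449.1 291.4 111.2] 80.7 ([449.2, 296.8], [107.1, 12.8], 81.3)
```

```bash
cat >> h.py <<'E'
def plan(t,yaw=None,step=45,grip=-1):
    s=get_state();r=R.from_quat(s["eef_rot"]);p=np.array(s["tcp_pos"]);M=r.as_matrix()
    y0=np.arctan2(M[1,0],M[0,0]);y1=y0 if yaw is None else np.radians(yaw)
    G=R.from_matrix(np.array([[np.cos(y1),np.sin(y1),0],[np.sin(y1),-np.cos(y1),0],[0,0,-1]]))
    rv=(r.inv()*G).as_rotvec()
    d=np.array(t,float)-p;n=int(max(1,np.ceil(np.linalg.norm(d)/step),np.ceil(np.linalg.norm(rv)/.146)))
    print("t",s["clock"],"tcp",p.round(1),"yaw",np.degrees(y0).round(1),"gap",round(s["finger_gap"],1),"F",s["grip_force"],np.round(s["ft_force"],1),"tilt",M[:,2].round(3),"n",n)
    for i in range(n):
        print([*(r.inv().apply(d/n)).round(1).tolist(),*(rv/n).round(3).tolist(),grip]);r=r*R.from_rotvec(rv/n)
E
python3 - <<'E'
from h import *
import workcell;print([k for k in dir(workcell) if k[0]!='_'],getattr(workcell,"tcp_to_grasp",None))
plan((480,8,80),92)
E
```

```text
['PlanningError', 'get_image', 'get_state', 'hand_in', 'masks_of', 'tcp_to_grasp', 'tip_of'] 18.700000000000003
t 1.95 tcp [ 242.1 -493.8  231.3] yaw 26.1 gap 85.3 F 0.0 [-0.  -0.2  0.4] tilt [-0.  0. -1.] n 13
[33.4, -26.6, 11.6, -0.0, -0.0, -0.088, -1]
[35.6, -23.6, 11.6, -0.0, -0.0, -0.088, -1]
[37.6, -20.3, 11.6, -0.0, -0.0, -0.088, -1]
[39.2, -16.9, 11.6, -0.0, -0.0, -0.088, -1]
[40.6, -13.4, 11.6, -0.0, -0.0, -0.088, -1]
[41.6, -9.7, 11.6, -0.0, -0.0, -0.088, -1]
[42.3, -6.0, 11.6, -0.0, -0.0, -0.088, -1]
[42.7, -2.3, 11.6, -0.0, -0.0, -0.088, -1]
[42.7, 1.5, 11.6, -0.0, -0.0, -0.088, -1]
[42.4, 5.3, 11.6, -0.0, -0.0, -0.088, -1]
[41.8, 9.0, 11.6, -0.0, -0.0, -0.088, -1]
[40.8, 12.7, 11.6, -0.0, -0.0, -0.088, -1]
[39.5, 16.2, 11.6, -0.0, -0.0, -0.088, -1]
```

Call:
apply_moves:
  increments:
    - [33.4, -26.6, 11.6, 0, 0, -0.088, -1]
    - [35.6, -23.6, 11.6, 0, 0, -0.088, -1]
    - [37.6, -20.3, 11.6, 0, 0, -0.088, -1]
    - [39.2, -16.9, 11.6, 0, 0, -0.088, -1]
    - [40.6, -13.4, 11.6, 0, 0, -0.088, -1]
    - [41.6, -9.7, 11.6, 0, 0, -0.088, -1]
    - [42.3, -6, 11.6, 0, 0, -0.088, -1]
    - [42.7, -2.3, 11.6, 0, 0, -0.088, -1]
  grip_force: 40

```text
clock: 2.75
tcp_pos: [389.6, -183.8, 138.4]
eef_rot: [0.836, 0.549, 0.0, 0.0]
ft_force: [0.9, -0.2, 0.4]
finger_gap: 85.3
grip_force: 0.0
```

Call:
apply_moves:
  increments:
    - [42.7, 1.5, 11.6, 0, 0, -0.088, -1]
    - [42.4, 5.3, 11.6, 0, 0, -0.088, -1]
    - [41.8, 9, 11.6, 0, 0, -0.088, -0.5]
    - [40.8, 12.7, 11.6, 0, 0, -0.088, 0]
    - [39.5, 16.2, 11.6, 0, 0, -0.088, 0]
    - [0, 0, 0, 0, 0, 0, 0]
    - [0, 0, 0, 0, 0, 0, 0]

```text
clock: 3.45
tcp_pos: [481.3, 8.3, 80.2]
eef_rot: [0.696, 0.718, -0.0, -0.0]
ft_force: [-0.3, 0.1, 0.5]
finger_gap: 43.0
grip_force: 0.0
```

```bash
python3 - <<'E'
from h import *
plan((480,8,7),92,grip=0)
E
```

```text
t 3.45 tcp [481.3   8.3  80.2] yaw 91.8 gap 43.0 F 0.0 [-0.3  0.1  0.5] tilt [-0.001 -0.    -1.   ] n 2
[-0.1, -0.6, 36.6, -0.0, 0.0, -0.002, 0]
[-0.1, -0.7, 36.6, -0.0, 0.0, -0.002, 0]
```

Call:
apply_moves:
  increments:
    - [0, 0, 30, 0, 0, 0, 0]
    - [0, 0, 28, 0, 0, 0, 0]
    - [0, 0, 15, 0, 0, 0, 0]
    - [0, 0, 0, 0, 0, 0, 1]
    - [0, 0, 0, 0, 0, 0, 1]
    - [0, 0, 0, 0, 0, 0, 1]
    - [0, 0, 0, 0, 0, 0, 1]
    - [0, 0, 0, 0, 0, 0, 1]

```text
clock: 4.25
tcp_pos: [482.0, 7.1, 8.3]
eef_rot: [0.697, 0.717, 0.0, 0.001]
ft_force: [0.7, 0.2, -1.3]
finger_gap: 14.7
grip_force: 42.0
```

Call:
apply_moves:
  increments:
    - [0, 0, -10, 0, 0, 0, 1]
    - [0, 0, -20, 0, 0, 0, 1]
    - [0, 0, -25, 0, 0, 0, 1]
    - [0, 0, 0, 0, 0, 0, 1]

```text
clock: 4.65
tcp_pos: [484.0, 7.0, 66.1]
eef_rot: [0.697, 0.717, 0.002, 0.003]
ft_force: [0.6, 0.3, -0.7]
finger_gap: 14.9
grip_force: 42.0
```

```bash
python3 - <<'E'
from h import *
plan((580.6,-226.1,62),163.5,step=30,grip=1)
for cam in("top","side"):
    p=get_image(cam)
    cv2.imwrite(f"pics/g_{cam}.png",p["image"][130:400,180:500])
    P,c=pts(p,(440,520,-90,105));P=P[(P[:,2]>40)&(P[:,2]<85)];rep(cam,P)
E
```

```text
t 4.65 tcp [484.    7.   66.1] yaw 91.7 gap 14.9 F 42.031052112579346 [ 0.6  0.3 -0.7] tilt [ 0.007 -0.001 -1.   ] n 9
[-26.2, 10.0, 0.6, 0.001, 0.001, -0.139, 1]
[-27.3, 6.2, 0.5, 0.001, 0.001, -0.139, 1]
[-27.9, 2.4, 0.5, 0.001, 0.001, -0.139, 1]
[-28.0, -1.5, 0.5, 0.001, 0.001, -0.139, 1]
[-27.5, -5.4, 0.5, 0.001, 0.001, -0.139, 1]
[-26.5, -9.2, 0.5, 0.001, 0.001, -0.139, 1]
[-25.0, -12.8, 0.5, 0.001, 0.001, -0.139, 1]
[-23.0, -16.1, 0.5, 0.001, 0.001, -0.139, 1]
[-20.5, -19.1, 0.5, 0.001, 0.001, -0.139, 1]
top none
side 596 [482.9 -14.2  75.6] 91.1 ([482.7, -2.0], [40.6, 136.1], 11.4)
```

View pics/g_side.png

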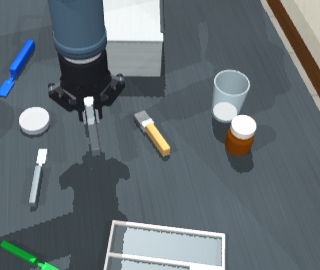

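The spatula (crop 92,125) is gripped and lifted, roughly level.

Call:
apply_moves:
  increments:
    - [-26.2, 10, 0, 0, 0, -0.139, 1]
    - [-27.3, 6.2, 0, 0, 0, -0.139, 1]
    - [-27.9, 2.4, 0, 0, 0, -0.139, 1]
    - [-28, -1.5, 0, 0, 0, -0.139, 1]
    - [-27.5, -5.4, 0, 0, 0, -0.139, 1]
    - [-26.5, -9.2, 0, 0, 0, -0.139, 1]
    - [-25, -12.8, 0, 0, 0, -0.139, 1]
    - [-23, -16.1, 0, 0, 0, -0.139, 1]

```text
clock: 5.55
tcp_pos: [566.5, -200.6, 61.1]
eef_rot: [0.21, 0.978, 0.0, -0.001]
ft_force: [0.6, -0.1, -1.3]
finger_gap: 14.7
grip_force: 42.0
```

Call:
apply_moves:
  increments:
    - [-20.5, -19.1, 0, 0, 0, -0.139, 1]
    - [0, 0, 0, 0, 0, 0, 1]
    - [0, 0, 0, 0, 0, 0, 1]

```text
clock: 5.85
tcp_pos: [576.8, -225.8, 61.1]
eef_rot: [0.146, 0.989, 0.001, -0.001]
ft_force: [-0.4, 0.0, -0.8]
finger_gap: 14.9
grip_force: 42.0
```

```bash
python3 - <<'E'
from h import *
plan((580.6,-226.1,14),163.5,step=30,grip=1)
for cam in("side","top"):
    p=get_image(cam)
    P,c=pts(p,(460,690,-320,-140));P=P[(P[:,2]>40)&(P[:,2]<88)];
    if len(P)<10: continue
    a=np.radians(163.5);s=(P[:,:2]-[580.6,-226.1])@np.array([[np.cos(a),-np.sin(a)],[np.sin(a),np.cos(a)]])
    print(cam,[(lo,*np.median(np.c_[s,P[:,2]][(s[:,0]>lo)&(s[:,0]<lo+10)],0).round(1),int(((s[:,0]>lo)&(s[:,0]<lo+10)).sum())) for lo in range(-100,100,10)])
E
```

```text
t 5.85 tcp [ 576.8 -225.8   61.1] yaw 163.2 gap 14.9 F 42.03270435333252 [-0.4  0.  -0.8] tilt [-0.002  0.002 -1.   ] n 2
[-1.9, 0.4, 23.5, 0.0, -0.001, -0.003, 1]
[-1.9, 0.4, 23.5, 0.0, -0.001, -0.003, 1]
  return _methods._mean(a, axis=axis, dtype=dtype,
  ret = um.true_divide(
```

Call:
apply_moves:
  increments:
    - [-7.5, 1, 10, 0, 0, 0, 1]
    - [0, 0, 18, 0, 0, 0, 1]
    - [0, 0, 13, 0, 0, 0, 1]
    - [0, 0, 5, 0, 0, 0, 1]
    - [0, 0, 0, 0, 0, 0, 1]
    - [0, 0, 0, 0, 0, 0, 1]

```text
clock: 6.55
tcp_pos: [585.4, -227.0, 16.7]
eef_rot: [0.145, 0.989, -0.0, 0.0]
ft_force: [0.5, -0.0, -1.2]
finger_gap: 14.8
grip_force: 42.0
```

```bash
python3 - <<'E'
from h import *
plan((580.6,-226.1,12.5),163.5,step=30,grip=1)
E
```

```text
t 6.55 tcp [ 585.4 -227.    16.7] yaw 163.3 gap 14.8 F 42.03485190868378 [ 0.5 -0.  -1.2] tilt [ 0. -0. -1.] n 1
[4.9, -0.5, 4.2, -0.0, 0.0, -0.003, 1]
```

Call:
apply_moves:
  increments:
    - [0, 0, 2, 0, 0, 0, 1]
    - [0, 0, 1.5, 0, 0, 0, 1]
    - [0, 0, 0, 0, 0, 0, 1]
    - [0, 0, 0, 0, 0, 0, 0.1]
    - [0, 0, 0, 0, 0, 0, 0.1]
    - [0, 0, 0, 0, 0, 0, 0.1]
    - [0, 0, -25, 0, 0, 0, 0]
    - [0, 0, -45, 0, 0, 0, 0]

```text
clock: 7.35
tcp_pos: [582.7, -225.7, 80.1]
eef_rot: [0.145, 0.989, 0.002, -0.004]
ft_force: [0.7, 0.3, -0.1]
finger_gap: 42.7
grip_force: 0.0
```

```bash
python3 - <<'E'
from h import *
plan((598.7,-6.5,80),109.2,step=40,grip=0)
E
```

```text
t 7.35 tcp [ 582.7 -225.7   80.1] yaw 163.3 gap 42.7 F 0.0 [ 0.7  0.3 -0.1] tilt [-0.007  0.004 -1.   ] n 7
[6.8, 30.7, 0.1, -0.0, -0.001, 0.135, 0]
[10.8, 29.5, 0.1, -0.0, -0.001, 0.135, 0]
[14.7, 27.7, 0.1, -0.0, -0.001, 0.135, 0]
[18.3, 25.5, 0.1, -0.0, -0.001, 0.135, 0]
[21.6, 22.8, 0.1, -0.0, -0.001, 0.135, 0]
[24.4, 19.7, 0.1, -0.0, -0.001, 0.135, 0]
[26.9, 16.2, 0.0, -0.0, -0.001, 0.135, 0]
```

Call:
apply_moves:
  increments:
    - [6.8, 30.7, 0, 0, 0, 0.135, 0]
    - [10.8, 29.5, 0, 0, 0, 0.135, 0]
    - [14.7, 27.7, 0, 0, 0, 0.135, 0]
    - [18.3, 25.5, 0, 0, 0, 0.135, 0]
    - [21.6, 22.8, 0, 0, 0, 0.135, 0]
    - [24.4, 19.7, 0, 0, 0, 0.135, 0]
    - [26.9, 16.2, 0, 0, 0, 0.135, 0]
    - [0, 0, 0, 0, 0, 0, 0]

```text
clock: 8.15
tcp_pos: [601.0, -4.0, 83.1]
eef_rot: [0.579, 0.815, 0.001, -0.0]
ft_force: [-0.0, 0.2, 0.0]
finger_gap: 42.6
grip_force: 0.0
```

```bash
python3 - <<'E'
from h import *
plan((598.7,-6.5,7),109.2,step=40,grip=0)
p=get_image("top");cv2.imwrite("pics/t1.png",cv2.resize(p["image"][170:310,270:500],None,fx=3,fy=3))
for cam in("side","top"):
    p=get_image(cam)
    P,c=pts(p,(460,690,-350,-150));a=np.radians(163.5)
    w=(c.min(1)>200)&(P[:,2]>7)&(P[:,2]<14);rep(cam+" tray",P[w])
    s=(P[:,:2]-[580.6,-226.1])@np.array([[np.cos(a),-np.sin(a)],[np.sin(a),np.cos(a)]])
    k=(P[:,2]>15)&(P[:,2]<35);rep(cam+" handle",P[k]);print(s[k].min(0),s[k].max(0),P[k][:,2].mean())
E
```

```text
t 8.15 tcp [601.   -4.   83.1] yaw 109.2 gap 42.6 F 0.0 [-0.   0.2  0. ] tilt [-0.     0.001 -1.   ] n 2
[-0.8, -1.5, 38.1, 0.0, -0.001, -0.0, 0]
[-0.8, -1.5, 38.1, 0.0, -0.001, -0.0, 0]
side tray 2345 [ 598.6 -276.6   10.4] 154.6 ([571.6, -252.2], [117.3, 188.2], 73.4)
side handle 710 [ 609.8 -236.6   24.1] 163.3 ([609.8, -235.1], [16.2, 99.4], 73.5)
[-80.19673083  -7.76987134] [19.16400088  8.45798568] 24.137307742969863
top tray 856 [ 609.2 -281.2   10.1] 155.6 ([573.4, -253.1], [115.9, 188.3], 73.3)
top handle 395 [ 610.5 -236.4   23.9] 160.1 ([597.1, -270.5], [91.8, 126.0], 73.6)
[-91.48766025  -8.03745772] [34.54910598 83.74997638] 23.93787308545818
```

View pics/t1.png

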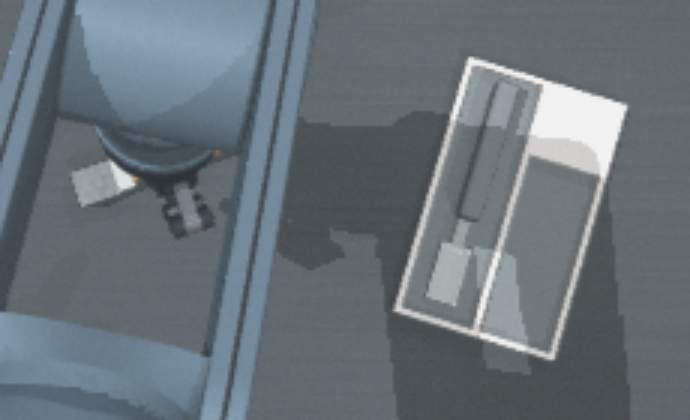

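The spatula (crop 475,190) lies flat and centred in the long compartment. Next is the brush.

Call:
apply_moves:
  increments:
    - [-1.6, -2, 34, 0, 0, 0, 0]
    - [0, 0, 30, 0, 0, 0, 0]
    - [0, 0, 12, 0, 0, 0, 0]
    - [0, 0, 0, 0, 0, 0, 1]
    - [0, 0, 0, 0, 0, 0, 1]
    - [0, 0, 0, 0, 0, 0, 1]
    - [0, 0, 0, 0, 0, 0, 1]
    - [0, 0, 0, 0, 0, 0, 1]

```text
clock: 9.1
tcp_pos: [600.5, -10.1, 8.0]
eef_rot: [0.579, 0.815, 0.0, 0.001]
ft_force: [0.2, -0.1, -0.7]
finger_gap: 14.7
grip_force: 42.9
```

Call:
apply_moves:
  increments:
    - [0, 0, -10, 0, 0, 0, 1]
    - [0, 0, -25, 0, 0, 0, 1]
    - [0, 0, -40, 0, 0, 0, 1]
    - [0, 0, 0, 0, 0, 0, 1]

```text
clock: 9.5
tcp_pos: [604.0, -10.7, 88.5]
eef_rot: [0.579, 0.815, 0.002, 0.005]
ft_force: [1.3, -0.8, 0.5]
finger_gap: 14.8
grip_force: 43.0
```

```bash
python3 - <<'E'
from h import *
plan((542,-271,80),163.5,step=30,grip=1)
E
```

```text
t 9.5 tcp [604.  -10.7  88.5] yaw 109.2 gap 14.8 F 42.95815944671631 [ 1.3 -0.8  0.5] tilt [ 0.011 -0.002 -1.   ] n 9
[-25.0, -16.0, 0.9, 0.001, 0.001, -0.105, 1]
[-23.2, -18.6, 0.9, 0.001, 0.001, -0.105, 1]
[-21.1, -20.9, 0.9, 0.001, 0.001, -0.105, 1]
[-18.8, -23.0, 0.9, 0.001, 0.001, -0.105, 1]
[-16.3, -24.9, 0.9, 0.001, 0.001, -0.105, 1]
[-13.6, -26.4, 0.9, 0.001, 0.001, -0.105, 1]
[-10.8, -27.7, 0.9, 0.001, 0.001, -0.105, 1]
[-7.8, -28.7, 0.9, 0.001, 0.001, -0.105, 1]
[-4.7, -29.4, 0.9, 0.001, 0.001, -0.105, 1]
```

Call:
apply_moves:
  increments:
    - [-25, -16, 0, 0, 0, -0.105, 1]
    - [-23.2, -18.6, 0, 0, 0, -0.105, 1]
    - [-21.1, -20.9, 0, 0, 0, -0.105, 1]
    - [-18.8, -23, 0, 0, 0, -0.105, 1]
    - [-16.3, -24.9, 0, 0, 0, -0.105, 1]
    - [-13.6, -26.4, 0, 0, 0, -0.105, 1]
    - [-10.8, -27.7, 0, 0, 0, -0.105, 1]
    - [-7.8, -28.7, 0, 0, 0, -0.105, 1]

```text
clock: 10.3
tcp_pos: [544.1, -242.3, 82.4]
eef_rot: [0.194, 0.981, -0.0, 0.0]
ft_force: [0.0, -0.6, -0.2]
finger_gap: 14.5
grip_force: 43.0
```

Call:
apply_moves:
  increments:
    - [-4.7, -29.4, 0, 0, 0, -0.105, 1]
    - [0, 0, 0, 0, 0, 0, 1]
    - [0, 0, 0, 0, 0, 0, 1]
    - [0, 0, 0, 0, 0, 0, 1]

```text
clock: 10.7
tcp_pos: [537.5, -269.3, 82.0]
eef_rot: [0.145, 0.989, 0.0, -0.0]
ft_force: [0.7, 0.6, 0.2]
finger_gap: 14.9
grip_force: 43.0
```

```bash
python3 - <<'E' 2>/dev/null
from h import *
plan((541,-272.5,14),163.5,step=30,grip=1)
p=get_image("side")
P,c=pts(p,(440,690,-350,-200));zc=get_state()["tcp_pos"][2];P=P[(P[:,2]>zc-18)&(P[:,2]<zc+22)];
a=np.radians(163.5);s=(P[:,:2]-[540.8,-272.8])@np.array([[np.cos(a),-np.sin(a)],[np.sin(a),np.cos(a)]])
for lo in range(-80,80,8):
    k=(s[:,0]>lo)&(s[:,0]<lo+8)
    if k.sum()>3: print(lo,k.sum(),s[k].min(0).round(1),s[k].max(0).round(1),np.percentile(P[k][:,2],[10,50,90]).round(1))
E
```

```text
t 10.7 tcp [ 537.5 -269.3   82. ] yaw 163.3 gap 14.9 F 42.97893404960632 [0.7 0.6 0.2] tilt [-0.     0.001 -1.   ] n 3
[-1.4, -0.7, 22.7, 0.0, -0.0, -0.001, 1]
[-1.4, -0.7, 22.7, 0.0, -0.0, -0.001, 1]
[-1.4, -0.7, 22.7, 0.0, -0.0, -0.001, 1]
-40 59 [-37.5  -8.8] [-32.    5.9] [84.5 95.6 97.4]
-32 87 [-31.9  -9.4] [-24.    6.6] [83.6 95.9 97.6]
-24 87 [-24.   -9.7] [-16.1   6.1] [85.5 96.  97.8]
-16 73 [-15.9  -8.8] [-8.   6.1] [82.1 95.4 97.4]
-8 11 [-7.9  4.2] [-3.  11.7] [ 84.8  97.1 103.3]
16 34 [17.3 -1.8] [24.   5.9] [82.9 94.2 96.9]
24 84 [ 24.5 -13.6] [31.9  7.9] [83.7 95.6 97.6]
32 109 [ 32.1 -14.2] [39.9  9. ] [83.6 92.4 94.1]
40 108 [ 40.  -14.2] [47.7 10.4] [81.7 89.1 93.8]
48 116 [ 48.1 -15.2] [56.  10.6] [85.1 88.7 90. ]
56 110 [ 56.1 -15.3] [64.  10.8] [85.1 88.9 90.3]
64 111 [ 64. -15.] [72.  10.4] [84.6 88.6 90.2]
```

Call:
apply_moves:
  increments:
    - [-8.7, -1, 20, 0, 0, 0, 1]
    - [-8.7, -1, 25, 0, 0, 0, 1]
    - [0, 0, 16, 0, 0, 0, 1]
    - [0, 0, 6, 0, 0, 0, 1]
    - [0, 0, 0, 0, 0, 0, 1]
    - [0, 0, 0, 0, 0, 0, 1]

```text
clock: 11.35
tcp_pos: [554.1, -276.8, 15.8]
eef_rot: [0.145, 0.989, -0.0, 0.0]
ft_force: [0.9, -0.9, 0.4]
finger_gap: 14.7
grip_force: 43.0
```

```bash
python3 - <<'E' 2>/dev/null
from h import *
plan((541,-272.5,11.5),163.5,step=30,grip=1)
E
```

```text
t 11.35 tcp [ 554.1 -276.8   15.8] yaw 163.4 gap 14.7 F 42.970569133758545 [ 0.9 -0.9  0.4] tilt [ 0.001 -0.001 -1.   ] n 1
[13.8, 0.4, 4.3, -0.0, 0.001, -0.002, 1]
```

Call:
apply_moves:
  increments:
    - [0, 0, 2, 0, 0, 0, 1]
    - [0, 0, 2, 0, 0, 0, 1]
    - [0, 0, 0, 0, 0, 0, 1]
    - [0, 0, 0, 0, 0, 0, 0.1]
    - [0, 0, 0, 0, 0, 0, 0.1]
    - [0, 0, 0, 0, 0, 0, 0.1]
    - [0, 0, -25, 0, 0, 0, 0]
    - [0, 0, -45, 0, 0, 0, 0]

```text
clock: 12.15
tcp_pos: [551.2, -275.5, 78.2]
eef_rot: [0.145, 0.989, 0.002, -0.004]
ft_force: [0.4, -0.5, -0.1]
finger_gap: 42.6
grip_force: 0.0
```

Call:
apply_moves:
  increments:
    - [0, 0, -45, 0, 0, 0, 0]
    - [0, 0, -45, 0, 0, 0, 0]
    - [0, 0, 0, 0, 0, 0, 0]

```text
clock: 12.45
tcp_pos: [557.0, -279.6, 179.0]
eef_rot: [0.145, 0.989, -0.003, 0.006]
ft_force: [0.4, 0.3, 0.1]
finger_gap: 42.5
grip_force: 0.0
```

```bash
python3 - <<'E' 2>/dev/null
from h import *
plan((450.2,298,170),80.35,step=46,grip=0)
p=get_image("side");cv2.imwrite("pics/s2.png",cv2.resize(p["image"][320:450,260:430],None,fx=3,fy=3))
P,c=pts(p,(460,690,-350,-150));a=np.radians(163.5)
for n,o,sg in(("long",(580.6,-226.1),1),("short",(540.6,-272.8),1)):
    s=(P[:,:2]-o)@np.array([[np.cos(a),-np.sin(a)],[np.sin(a),np.cos(a)]])
    k=(P[:,2]>14)&(P[:,2]<35)&(abs(s[:,1])<27);print(n,s[k].min(0).round(1),s[k].max(0).round(1),P[k][:,2].max().round(1))
E
```

```text
t 12.45 tcp [ 557.  -279.6  179. ] yaw 163.3 gap 42.5 F 0.0 [0.4 0.3 0.1] tilt [ 0.011 -0.008 -1.   ] n 13
[20.6, 40.2, 0.2, 0.0, 0.001, 0.111, 0]
[25.0, 37.7, 0.2, 0.0, 0.001, 0.111, 0]
[29.0, 34.7, 0.3, 0.0, 0.001, 0.111, 0]
[32.7, 31.2, 0.3, 0.0, 0.001, 0.111, 0]
[35.9, 27.4, 0.3, 0.0, 0.001, 0.111, 0]
[38.8, 23.2, 0.3, 0.0, 0.001, 0.111, 0]
[41.1, 18.8, 0.4, 0.0, 0.001, 0.111, 0]
[42.9, 14.1, 0.4, 0.0, 0.001, 0.111, 0]
[44.2, 9.2, 0.4, 0.0, 0.001, 0.111, 0]
[45.0, 4.3, 0.5, 0.0, 0.001, 0.111, 0]
[45.2, -0.8, 0.5, 0.0, 0.001, 0.111, 0]
[44.8, -5.8, 0.6, 0.0, 0.001, 0.111, 0]
[43.9, -10.7, 0.6, 0.0, 0.001, 0.111, 0]
long [-91.9 -13.7] [-10.5   8.9] 28.7
short [-73.2 -13. ] [54.4 23. ] 28.6
```

View pics/s2.png

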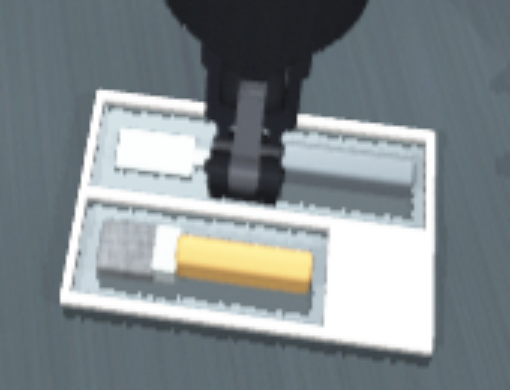

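Both tools lie flat in their compartments: spatula at crop (265,160), brush at (205,255). Now the lid bar.

Call:
apply_moves:
  increments:
    - [20.6, 40.2, 0, 0, 0, 0.111, 0]
    - [25, 37.7, 0, 0, 0, 0.111, 0]
    - [29, 34.7, 0, 0, 0, 0.111, 0]
    - [32.7, 31.2, 0, 0, 0, 0.111, 0]
    - [35.9, 27.4, 0, 0, 0, 0.111, 0]
    - [38.8, 23.2, 0, 0, 0, 0.111, 0]
    - [41.1, 18.8, 0, 0, 0, 0.111, 0]
    - [42.9, 14.1, 0, 0, 0, 0.111, 0]

```text
clock: 13.3
tcp_pos: [485.8, 80.0, 169.8]
eef_rot: [0.558, 0.83, -0.001, -0.001]
ft_force: [0.7, 0.2, -0.0]
finger_gap: 42.5
grip_force: 0.0
```

Call:
apply_moves:
  increments:
    - [44.2, 9.2, 0, 0, 0, 0.111, 0]
    - [45, 4.3, 0, 0, 0, 0.111, 0]
    - [45.2, -0.8, 0, 0, 0, 0.111, 0]
    - [44.8, -5.8, 0, 0, 0, 0.111, 0]
    - [43.9, -10.7, 0, 0, 0, 0.111, 0]
    - [0, 0, 0, 0, 0, 0, 0]
    - [0, 0, 0, 0, 0, 0, 0]

```text
clock: 14.0
tcp_pos: [444.0, 300.8, 169.7]
eef_rot: [0.761, 0.649, -0.001, -0.0]
ft_force: [0.4, -0.0, -0.7]
finger_gap: 42.7
grip_force: 0.0
```

```bash
python3 - <<'E' 2>/dev/null
from h import *
plan((450.2,298,87),80.35,step=40,grip=0)
E
```

```text
t 14.0 tcp [444.  300.8 169.7] yaw 80.9 gap 42.7 F 0.0 [ 0.4 -0.  -0.7] tilt [-0.002 -0.001 -1.   ] n 3
[-0.5, 2.2, 27.5, -0.001, 0.001, 0.003, 0]
[-0.6, 2.2, 27.6, -0.001, 0.001, 0.003, 0]
[-0.6, 2.2, 27.6, -0.001, 0.001, 0.003, 0]
```

Call:
apply_moves:
  increments:
    - [-1.7, 6.6, 20, 0, 0, 0, 0]
    - [0, 0, 25, 0, 0, 0, 0]
    - [0, 0, 25, 0, 0, 0, 0]
    - [0, 0, 12, 0, 0, 0, 0]
    - [0, 0, 0, 0, 0, 0, 0]
    - [0, 0, 0, 0, 0, 0, 0.5]
    - [0, 0, 0, 0, 0, 0, 0.5]
  grip_force: 30

```text
clock: 14.7
tcp_pos: [452.5, 297.6, 90.2]
eef_rot: [0.762, 0.647, 0.001, 0.0]
ft_force: [0.3, -0.2, 0.7]
finger_gap: 21.4
grip_force: 0.0
```

```bash
python3 - <<'E' 2>/dev/null
from h import *
plan((450.2,298,87),80.35,step=40,grip=0)
p=get_image("side")
P,c=pts(p,(400,520,220,370))
P=P[(c.max(1)<75)&(P[:,2]>100)&(P[:,2]<116)]
s=(P[:,:2]-[450.2,298.])@np.array([[np.cos(np.radians(-9.65)),-np.sin(np.radians(-9.65))],[np.sin(np.radians(-9.65)),np.cos(np.radians(-9.65))]])
for lo in range(-60,60,10):
    k=(s[:,1]>lo)&(s[:,1]<lo+10)&(s[:,0]<12)
    if k.sum()>3: print(lo,k.sum(),np.percentile(s[k][:,0],[2,50,98]).round(1),P[k][:,2].mean().round(1))
cv2.imwrite("pics/bar.png",cv2.resize(p["image"][60:230,190:370],None,fx=3,fy=3))
E
```

```text
t 14.7 tcp [452.5 297.6  90.2] yaw 80.6 gap 21.4 F 0.0 [ 0.3 -0.2  0.7] tilt [ 0.002  0.001 -1.   ] n 1
[0.1, -2.4, 3.2, 0.002, -0.001, 0.005, 0]
-60 32 [-4.   2.4 11. ] 109.1
-50 22 [-6.8  1.8 10.5] 111.7
-40 16 [-5.8  0.5  4.7] 111.3
-30 18 [-5.2  0.5  4.1] 111.1
-20 23 [-10.2  -1.2   4.5] 110.3
-10 35 [-22.3  -9.4   6.9] 110.8
0 24 [-9.3 -1.   4.1] 110.2
10 18 [-9.7 -0.2  4.6] 110.6
20 15 [-4.5  0.1  4.2] 111.4
30 12 [-6.3 -2.1  3.6] 112.1
40 8 [-5.2 -2.1  2. ] 112.3
```

View pics/bar.png

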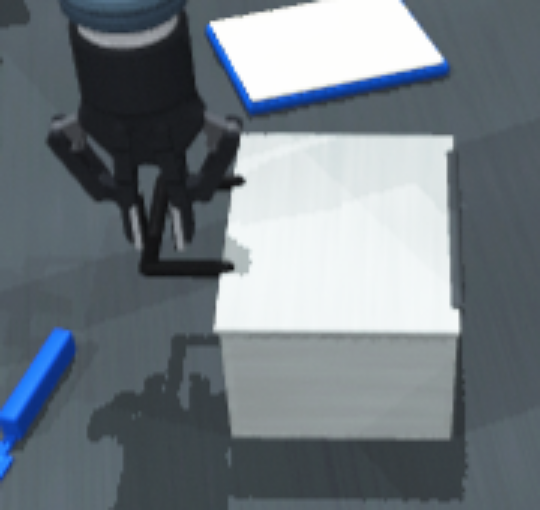

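The fingers straddle the bar (crop 150,225), one inside the gap and one in front. Closing.

Call:
apply_moves:
  increments:
    - [0, -1.5, 3, 0, 0, 0, 0.5]
    - [0, 0, 0, 0, 0, 0, 0.6]
    - [0, 0, 0, 0, 0, 0, 1]
    - [0, 0, 0, 0, 0, 0, 1]
    - [0, 0, 0, 0, 0, 0, 1]
    - [0, 0, 0, 0, 0, 0, 1]

```text
clock: 15.35
tcp_pos: [449.8, 297.9, 86.3]
eef_rot: [0.762, 0.647, -0.0, -0.0]
ft_force: [-2.4, 0.2, 3.6]
finger_gap: 10.8
grip_force: 29.4
```

```bash
python3 - <<'E' 2>/dev/null
from h import *
plan((450.2,298,87),80.35,step=40,grip=1)
s=get_state();M=R.from_quat(s["eef_rot"]).as_matrix()
# arc in box frame, bar from 0..60deg, printed as tool increments
y=np.radians(-9.65);bx=np.array([np.cos(y),np.sin(y),0])
f=lambda t:(-215*np.cos(t)+6*np.sin(t))*bx+np.array([0,0,215*np.sin(t)+6*np.cos(t)])
for i in range(20):
    d=f(np.radians(3*i+3))-f(np.radians(3*i));print(3*i+3,(M.T@d).round(1).tolist())
print(f(np.radians(60))-f(0))
E
```

```text
t 15.35 tcp [449.8 297.9  86.3] yaw 80.7 gap 10.8 F 29.397315680980682 [-2.4  0.2  3.6] tilt [-0.  0. -1.] n 1
[0.2, 0.3, -0.7, -0.0, -0.0, 0.005, 1]
3 [-0.0, 0.6, -11.2]
6 [-0.0, 1.2, -11.2]
9 [-0.0, 1.8, -11.1]
12 [-0.0, 2.4, -11.0]
15 [-0.0, 2.9, -10.9]
18 [-0.0, 3.5, -10.7]
21 [-0.0, 4.1, -10.5]
24 [-0.0, 4.6, -10.3]
27 [-0.0, 5.1, -10.0]
30 [-0.0, 5.6, -9.7]
33 [-0.0, 6.1, -9.4]
36 [-0.0, 6.6, -9.1]
39 [-0.0, 7.1, -8.7]
42 [-0.0, 7.5, -8.4]
45 [-0.0, 8.0, -8.0]
48 [-0.0, 8.4, -7.5]
51 [-0.0, 8.8, -7.1]
54 [-0.0, 9.1, -6.6]
57 [-0.1, 9.5, -6.1]
60 [-0.1, 9.8, -5.6]
[111.10151634 -18.89115764 183.19546181]
```

Call:
apply_moves:
  increments:
    - [0, 0.2, -5, 0, 0, 0, 1]
    - [0, 0.4, -6.2, 0, 0, 0, 1]
    - [0, 1.2, -11.2, 0, 0, 0, 1]
    - [0, 1.8, -11.1, 0, 0, 0, 1]
    - [0, 2.4, -11, 0, 0, 0, 1]
    - [0, 2.9, -10.9, 0, 0, 0, 1]
    - [0, 3.5, -10.7, 0, 0, 0, 1]

```text
clock: 16.05
tcp_pos: [461.6, 295.8, 153.1]
eef_rot: [0.762, 0.647, -0.0, -0.0]
ft_force: [-3.7, 3.2, -2.0]
finger_gap: 10.5
grip_force: 29.3
```

Call:
apply_moves:
  increments:
    - [0, 4.1, -10.5, 0, 0, 0, 1]
    - [0, 4.6, -10.3, 0, 0, 0, 1]
    - [0, 5.1, -10, 0, 0, 0, 1]
    - [0, 5.6, -9.7, 0, 0, 0, 1]
    - [0, 6.1, -9.4, 0, 0, 0, 1]
    - [0, 6.6, -9.1, 0, 0, 0, 1]
    - [0, 0, 0, 0, 0, 0, 1]

```text
clock: 16.75
tcp_pos: [492.8, 290.5, 213.5]
eef_rot: [0.762, 0.647, -0.001, -0.001]
ft_force: [-11.2, 1.4, 4.8]
finger_gap: 10.9
grip_force: 29.5
```

Call:
apply_moves:
  increments:
    - [0, 7.1, -8.7, 0, 0, 0, 1]
    - [0, 7.5, -8.4, 0, 0, 0, 1]
    - [0, 8, -8, 0, 0, 0, 1]
    - [0, 8.4, -7.5, 0, 0, 0, 1]
    - [0, 0, 0, 0, 0, 0, 1]
    - [0, 0, 0, 0, 0, 0, 1]

```text
clock: 17.35
tcp_pos: [523.0, 285.5, 247.0]
eef_rot: [0.762, 0.647, -0.0, -0.0]
ft_force: [-13.5, 0.0, 11.8]
finger_gap: 11.3
grip_force: 30.4
```

```bash
cat > lid.py <<'E'
from h import *
s=get_state();print(s["clock"],s["tcp_pos"].round(1),s["ft_force"].round(1),round(s["finger_gap"],1))
y=np.radians(-9.65);ex=np.array([np.cos(y),np.sin(y)]);ey=np.array([-ex[1],ex[0]])
h=np.array([662.2,262.2])
q=s["tcp_pos"]+np.array([0,0,18.7])-[*h,100];print("angle from grasp",np.degrees(np.arctan2(q[2],-(q[:2]@ex))+np.arctan2(-6,215)).round(1),np.hypot(q[2],q[:2]@ex).round(1))
for cam in("side","top"):
    p=get_image(cam);P,c=pts(p,(400,760,100,450))
    a=(P[:,:2]-h)@ex;b=(P[:,:2]-h)@ey
    k=(P[:,2]>125)&(P[:,2]<245)&(a>-105)&(a<20)&(abs(b)<112)&(c.min(1)>70)
    a,z=a[k],P[k][:,2]
    for _ in range(6):
        d=np.c_[a,z];m=np.median(d,0) if _==0 else d[g].mean(0)
        w,V=np.linalg.eigh(np.cov((d if _==0 else d[g]).T));g=abs((d-m)@V[:,0])<max(3,15-3*_)
    v=V[:,1]*np.sign(V[1,1]);print(cam,k.sum(),g.sum(),"lid deg",np.degrees(np.arctan2(v[1],-v[0])).round(1))
E
python3 lid.py
```

```text
17.35 [523.  285.5 247. ] [-13.5   0.   11.8] 11.3
angle from grasp 48.0 217.6
side 3056 2993 lid deg 47.5
top 4650 4609 lid deg 47.4
```

Call:
apply_moves:
  increments:
    - [0, 8.4, -8, 0, 0, 0, 1]
    - [0, 9.1, -7.3, 0, 0, 0, 1]
    - [0, 9.6, -6.8, 0, 0, 0, 1]
    - [0, 6.5, -4, 0, 0, 0, 1]
    - [0, 3.7, -2.2, 0, 0, 0, 1]
    - [0, 0, 0, 0, 0, 0, 1]
    - [0, 0, 0, 0, 0, 0, 1]
    - [0, 0, 0, 0, 0, 0, 1]

```text
clock: 18.25
tcp_pos: [561.3, 279.0, 274.6]
eef_rot: [0.762, 0.647, 0.001, 0.001]
ft_force: [-5.9, -0.1, 6.6]
finger_gap: 10.7
grip_force: 30.4
```

```bash
python3 lid.py
```

```text
18.25 [561.3 279.  274.6] [-5.9 -0.1  6.6] 10.7
angle from grasp 60.5 218.7
side 2330 2235 lid deg 60.0
top 2709 2636 lid deg 59.9
```

Call:
apply_moves:
  increments:
    - [0, 0, 0, 0, 0, 0, 1]
    - [0, 0, 0, 0, 0, 0, 1]
    - [0, 0, 0, 0, 0, 0, 1]
    - [0, 0, 0, 0, 0, 0, 1]
    - [0, 0, 0, 0, 0, 0, 1]
    - [0, 0, 0, 0, 0, 0, 1]

```text
clock: 18.95
tcp_pos: [561.3, 279.0, 274.6]
eef_rot: [0.762, 0.647, 0.001, 0.001]
ft_force: [-5.1, -1.2, 5.6]
finger_gap: 10.8
grip_force: 30.4
```

```bash
python3 lid.py; python3 -c "
from h import *
cv2.imwrite('pics/end.png',get_image('side')['image'])"
```

```text
18.95 [561.3 279.  274.6] [-5.1 -1.2  5.6] 10.8
angle from grasp 60.5 218.7
side 2339 2242 lid deg 60.0
top 2725 2653 lid deg 59.9
```

View pics/end.png

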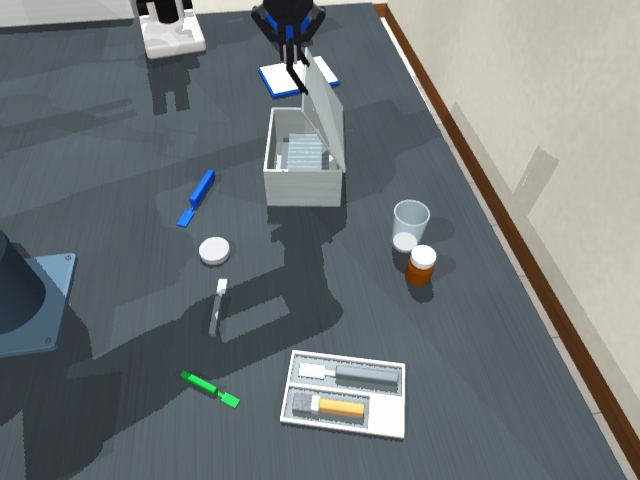

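The lid is held open by its bar (295,75). The spatula (348,374) and brush (330,405) are in the tray, and the beaker, jar and dish haven't moved.

```bash
python3 -c "
from workcell import *
print(hand_in())"
```

```text
the job is handed in; nothing more can be done
None
```

The job is handed in: the spatula lies flat in the long compartment and the brush in the short one, both let go, and the arm is holding the lid open by its bar at 60° (cameras read 59.9–60.0°), with the beaker, jar and dish untouched.

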